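# Find the tired spring mount of a microscope's anti-vibration base and fold down its tag

## Robot

A 7-joint arm with a two-finger parallel gripper is mounted at the origin on the work surface. World frame = base frame: x ahead of the robot, y to its left, z up, the work surface at z = 0. Lengths are in mm, angles in rad, forces in N, time in s.
With the tool pointing down it reaches from about 400 to 850 mm from the base axis. Payload 4.5 kg.
Tool frame: the origin (TCP) lies where the fingers leave the gripper's body, on its centre line; the fingertips stand r.tips_ahead ahead of it and the grasp point (between the pads) lies 54 mm ahead of it (r.tips_ahead is the distance from the TCP to the fingertips, in mm); z points along the fingers, y is the line along which they close (so a half turn about z gives the same grasp; the last joint's range is limited). The gripper opens to 85 mm and grips with 20 to 120 N. Pads are 22 mm wide; open, the fingers measure 114 mm over their backs; the gripper's body (76 mm by 85 mm) begins 54 mm behind the grasp point. The pads swing forward as they close: fully open they stand 13 mm farther back than shut.
Start: joints at [1.23, 0.689, -0.195, 1.565, 0.157, 0.902, -0.215], TCP at [228.831, -581.621, 303.917] pointing down, gripper open.
Joint ranges: [-3.01, 3.01], [-0.46, 2.08], [-1.47, 1.51], [0.13, 2.56], [-1, 4.14], [0.04, 2.09], [-2.66, 2.66]. Speed limits (rad/s): [2.57, 2.57, 3.14, 3.14, 3.14, 3.14, 3.14].

## Interface

Orientations are given as a unit quaternion [x, y, z, w].
In Python, from station import r gives the robot as it stands.
- The arm moves only by the tool apply_moves, never from a script. Its argument "deltas" is a list of rows, each a list of 5 numbers: the opening in per cent of the stroke, from 0 (shut) to 100 (fully open), then the shift along the tool's x, y, z in m, then the turn about the tool's z in degrees. In form: [[gripper, x, y, z, turn], ...]. A call has 1 to 10 rows; each row is the pose to reach, as a shift and turn from the pose commanded when the call began, along the tool's axes at that moment; what a row does not reach only later rows make up. A row lasts 1/12 s, in which the tool goes at most 41.7 mm and 7.16 degrees, less where a joint would pass 70% of its speed; a pose out of reach is approached as far as the arm can. A call with a gripper value outside its range is refused whole. The fingers move at their own pace and stop on an object; "squeeze" is the grip in N (left out, the last holds). Time passes only in rows, so rows that repeat a pose let the fingers close. It gives the time, the measured TCP pose, the force, the opening and the grip force at its end, in the units of the state.
- r.sense(): the state, without advancing time (a new reading comes with each control period).
- r.read_camera(name): name is "side" or "top"; returns the picture (384x512x3 uint8, red, green, blue); there is no depth.
- r.camera_info(name): a dict with "mtx" (3x3 intrinsics, pixels), "rvec" (rotation vector, rad) and "tvec" (3), from world to camera coordinates, as OpenCV has them. Camera axes: x right, y down, z forward; pixel columns grow to the right and rows downward; lengths in mm; the calibration is good to about 2 mm. A picture is of the moment at which its call begins. camera_info takes no time and is no camera call.
- r.close_job(): hands the job in; it is judged then, once.
The state is a dict: "time_s": time; "joint_pos": joint angles; "joint_velocities": joint speeds; "joint_torque": joint torques, N m; "ee_pos": TCP position; "ee_rot": TCP orientation; "contact_force": force on the tool from outside, world axes, zero at the start; "moment": the same for the moment, N m; "gripper_width": opening from 0.0 (shut) to 1.0 (fully open); "grasp_force": force on a finger pad.
Only numpy, scipy, OpenCV 4.12 (cv2) and the standard library are available. Lean on these libraries where they do the work, as an engineer would, in place of code of your own. Each camera call takes 0.05 s, during which the arm holds its last target. There are 200 camera calls.

## Task

The load plate is off the microscope's anti-vibration base because one of its three spring mounts has gone soft. Work along the mounts from the robot's left to its right, pressing each black rubber pad down about half a centimetre with the fingertips to feel its spring; then push the red tag of the softest mount down flat on its block, to mark it for replacement, and leave the other two tags up. Only touch and press: do not lift or shift the loose things standing around.

Things in the scene. Friction and masses are not known exactly. Their poses are not given: they have to be found in the camera images.
- base: Dark grey metal tray, the lower half of a microscope's anti-vibration platform, fixed; 340 (x) x 500 (y) mm, floor 12 mm thick, rim 22 mm high. Origin: centre of its underside, on the bench; x away from the robot, y to the robot's left (turned up to 10 degrees). On it stand three spring mounts, left, middle and right, about 165 mm apart along y.
- mount_a: Spring mount, fixed on the base; the three look alike and swap places. Foot plate 150 (x) x 72 (y) x 8 mm; at x = -35 mm a coil spring 60 mm across with a metal cap and black rubber pad; on the half away from the robot a grey block, its top 23 mm above the plate's underside, with a hinged red tag. Origin: centre of the plate's underside; x from pad to tag, within 10 degrees of the base's x.
- pad_a_top (a point): Centre of the flat top of the black rubber pad of mount_a, 50 mm across, 76 mm above the mount's underside (88 mm above the bench) when not pressed; moves down with the pad.
- pad_a (a joint): How far the pad of mount_a is pressed down, m: 0 free (untouched it rests up to 1 mm lower under its own weight), 0.012 fully down on its stop. It springs back up. It takes 0.7 to 2.0 N for each mm, a different stiffness on each mount; the softest is about half as stiff as the next.
- tag_a_hinge (a point): Middle of the hinge of mount_a's red tag: at x = 70 mm, 26 mm above the mount's underside (38 above the bench), axis along its y. The tag, a plate 40 wide, 3 thick, 58 mm long with a white end stripe, slants up towards the pad at 36 to 45 degrees and swings down towards the pad onto the block. A straight push down on its face 15 to 35 mm from the hinge (1 to 3 N) does it; it stays put.
- tag_a (a joint): Angle of the red tag of mount_a, rad: 0 fully up (45 degrees above level), 0.785 flat on its block.
- mount_b: Spring mount, fixed on the base; the three look alike and swap places. Foot plate 150 (x) x 72 (y) x 8 mm; at x = -35 mm a coil spring 60 mm across with a metal cap and black rubber pad; on the half away from the robot a grey block, its top 23 mm above the plate's underside, with a hinged red tag. Origin: centre of the plate's underside; x from pad to tag, within 10 degrees of the base's x.
- pad_b_top (a point): Centre of the flat top of the black rubber pad of mount_b, 50 mm across, 76 mm above the mount's underside (88 mm above the bench) when not pressed; moves down with the pad.
- pad_b (a joint): How far the pad of mount_b is pressed down, m: 0 free (untouched it rests up to 1 mm lower under its own weight), 0.012 fully down on its stop. It springs back up. It takes 0.7 to 2.0 N for each mm, a different stiffness on each mount; the softest is about half as stiff as the next.
- tag_b_hinge (a point): Middle of the hinge of mount_b's red tag: at x = 70 mm, 26 mm above the mount's underside (38 above the bench), axis along its y. The tag, a plate 40 wide, 3 thick, 58 mm long with a white end stripe, slants up towards the pad at 36 to 45 degrees and swings down towards the pad onto the block. A straight push down on its face 15 to 35 mm from the hinge (1 to 3 N) does it; it stays put.
- tag_b (a joint): Angle of the red tag of mount_b, rad: 0 fully up (45 degrees above level), 0.785 flat on its block.
- mount_c: Spring mount, fixed on the base; the three look alike and swap places. Foot plate 150 (x) x 72 (y) x 8 mm; at x = -35 mm a coil spring 60 mm across with a metal cap and black rubber pad; on the half away from the robot a grey block, its top 23 mm above the plate's underside, with a hinged red tag. Origin: centre of the plate's underside; x from pad to tag, within 10 degrees of the base's x.
- pad_c_top (a point): Centre of the flat top of the black rubber pad of mount_c, 50 mm across, 76 mm above the mount's underside (88 mm above the bench) when not pressed; moves down with the pad.
- pad_c (a joint): How far the pad of mount_c is pressed down, m: 0 free (untouched it rests up to 1 mm lower under its own weight), 0.012 fully down on its stop. It springs back up. It takes 0.7 to 2.0 N for each mm, a different stiffness on each mount; the softest is about half as stiff as the next.
- tag_c_hinge (a point): Middle of the hinge of mount_c's red tag: at x = 70 mm, 26 mm above the mount's underside (38 above the bench), axis along its y. The tag, a plate 40 wide, 3 thick, 58 mm long with a white end stripe, slants up towards the pad at 36 to 45 degrees and swings down towards the pad onto the block. A straight push down on its face 15 to 35 mm from the hinge (1 to 3 N) does it; it stays put.
- tag_c (a joint): Angle of the red tag of mount_c, rad: 0 fully up (45 degrees above level), 0.785 flat on its block.
- objective: Steel microscope objective, 28 mm across, 48 mm tall, loose, standing on the base between the left and middle mounts; origin at the centre of its underside.
- bottle: Amber reagent bottle with blue cap, 90 mm across, 190 mm tall, loose, standing on the bench beyond the base's left end; origin at the centre of its underside.
- driver: Screwdriver lying loose on the bench to the right of the base; origin under its middle.

How it is judged:
By the outcome, as a careful person would: the job done as asked, in the order asked, and still so for the second after the job is handed in, with the robot touching nothing.
It also fails if it takes over 51 s, if anything falls off the work surface, if the arm or the gripper's body presses on something with over 40 N, if the wrist force passes 120 N, or if a joint passes its speed limit or range.

## Working session

There is one attempt and no reset: what is moved stays moved. The work goes in short steps, Python scripts to look and compute and a tool call to move; the robot and the scene stay as the last step left them, time stands still between calls to the robot, and variables do not carry over. Pictures are saved under pics/ and viewed, at most 10 in all, crops included, and the job is handed in when it is done.

Besides the shell and the picture viewer there is one more tool, called after "Emit:" as a command line: name --pt "numbers of a row" for each row, then --argument value for the rest. apply_moves: Moves the arm, as the interface text tells. Its arguments: {"type":"object","properties":{"deltas":{"type":"array"},"squeeze":{"type":"number"}},"required":["deltas"]}

```bash
mkdir -p pics; python3 - <<'E'
from station import r
import cv2
print(r.sense()); print(r.tips_ahead)
for n in("top","side"):
    cv2.imwrite(f"pics/{n}0.png",r.read_camera(n)[:,:,::-1]); print(r.camera_info(n))
E
```

```text
{'time_s': 0.0, 'joint_pos': array([ 1.22978488,  0.69001275, -0.19454342,  1.56635479,  0.15728025,
        0.90247827, -0.21505135]), 'joint_velocities': array([-7.62478150e-04, -8.79391065e-04,  5.15129702e-04, -1.64960108e-03,
       -1.35311859e-03,  6.20689887e-04, -8.38244681e-05]), 'joint_torque': array([-2.61070827e-04, -5.39611816e+01, -1.26677424e+00, -1.58540922e+01,
        8.95100384e-03,  9.56573174e-03,  1.91973567e-05]), 'ee_pos': array([ 228.60138032, -581.13681878,  303.06383831]), 'ee_rot': array([ 9.82476960e-01,  1.86381747e-01, -2.20368323e-04, -9.04526786e-04]), 'contact_force': array([0.54505476, 0.22330374, 0.04299513]), 'moment': array([-0.01602534,  0.02482332,  0.05341154]), 'grasp_force': 0.0, 'gripper_width': 0.9997453418095527}
72.6
{'mtx': array([[448.27120271,   0.        , 257.15534354],
       [  0.        , 448.27120271, 186.90315333],
       [  0.        ,   0.        ,   1.        ]]), 'rvec': array([ 2.15474958, -2.10484173,  0.22284581]), 'tvec': array([ -49.29651395,  593.44266427, 1353.24576753])}
{'mtx': array([[422.46555731,   0.        , 248.27345788],
       [  0.        , 422.46555731, 188.59750106],
       [  0.        ,   0.        ,   1.        ]]), 'rvec': array([ 0.86733469, -2.50830596,  1.12719998]), 'tvec': array([436.45529569, 314.31493887, 984.25554542])}
```

View pics/top0.png

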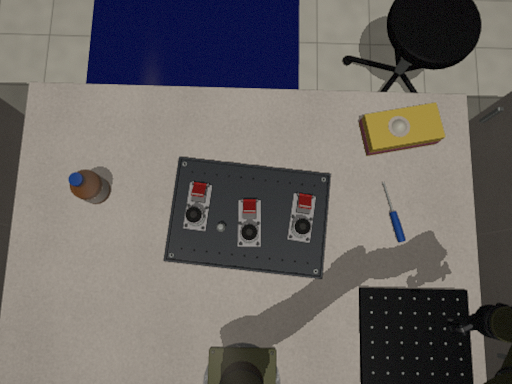

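View pics/side0.png

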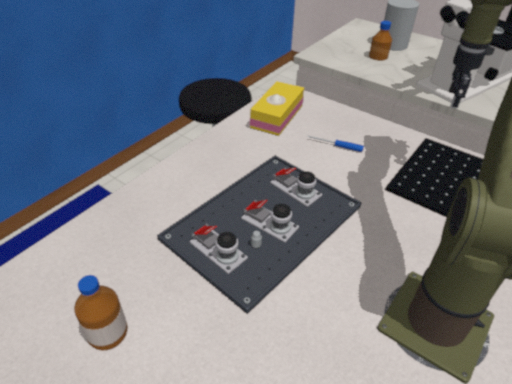

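The top view shows pads near (194,215), (249,232), (302,226) and tags near (200,189), (249,206), (304,201). The objective is at (221,227), and the gripper is off to the right. The side view shows the same pads at about (227,241), (282,213), (307,179), and all three tags are up.

```bash
cat >h.py <<'E'
import numpy as np, cv2
from station import r
def ray(n,uv):
    c=r.camera_info(n);R=cv2.Rodrigues(c["rvec"])[0]
    p=cv2.undistortPoints(np.array([[uv]],float),c["mtx"],None)[0,0]
    d=R.T@np.array([p[0],p[1],1]);o=-R.T@c["tvec"];return o,d/np.linalg.norm(d)
def plane(n,uv,z):
    o,d=ray(n,uv);return o+d*(z-o[2])/d[2]
def proj(n,P):
    c=r.camera_info(n);return cv2.projectPoints(np.array([P],float),c["rvec"],c["tvec"],c["mtx"],None)[0][0,0]
def blob(mask,near,rad=14):
    k,l,s,c=cv2.connectedComponentsWithStats(mask.astype(np.uint8))
    ok=[i for i in range(1,k) if s[i,4]>15 and np.hypot(*(c[i]-near))<rad]
    if not ok:return None
    i=max(ok,key=lambda i:s[i,4]);return c[i],s[i,4],l==i
E
python3 - <<'E'
from h import *
seeds={"top":[(194,215),(249,232),(302,226),(200,189),(249,206),(304,201)],"side":[(228,240),(282,212),(307,178),(204,231),(255,206),(284,172)]}
for n,S in seeds.items():
    im=cv2.imread(f"pics/{n}0.png").astype(int);b,g,rd=im[...,0],im[...,1],im[...,2]
    dark=im.max(2)<42; red=(rd>100)&(rd>2*g)
    for i,s in enumerate(S):
        q=blob(dark if i<3 else red,s)
        if q is None: print(n,i,None);continue
        c,a,m=q
        if i<3: print(n,i,c.round(1),a,plane(n,c,88).round(1))
        else:
            ys,xs=np.nonzero(m);print(n,i,c.round(1),a,cv2.minAreaRect(np.c_[xs,ys].astype(np.float32)),plane(n,c,55).round(1))
    print(n,"rad px", 25*448/1250)
a=cv2.imread("pics/top0.png")[170:260,175:325];cv2.imwrite("pics/c1.png",cv2.resize(a,None,fx=5,fy=5,interpolation=2))
E
```

```text
top 0 [193.2 214.1] 154 [499.5 157.3  88. ]
top 1 [248.8 231.6] 153 [450.4 -12.5  88. ]
top 2 [302.1 226. ] 158 [ 471.2 -173.6   88. ]
top 3 [198.5 187.6] 123 ((198.48397827148438, 187.5880126953125), (11.895883560180664, 11.001455307006836), 10.30484676361084) [587.8 148.8  55. ]
top 4 [249.3 203.3] 95 ((249.0, 204.0), (10.0, 12.0), 90.0) [542.1 -11.9  55. ]
top 5 [305.  199.3] 125 ((304.9769287109375, 199.1846466064453), (11.411195755004883, 11.039091110229492), 7.125016689300537) [ 559.1 -186.5   55. ]
top rad px 8.96
side 0 [226.4 240.4] 87 [495.3 164.5  88. ]
side 1 [279.7 212.6] 51 [446.7   1.4  88. ]
side 2 [305.5 178. ] 45 [ 469.3 -163.    88. ]
side 3 [202.7 230.2] 95 ((202.5, 230.0), (8.0, 17.0), 90.0) [586.9 154.6  55. ]
side 4 [253.6 205. ] 81 ((254.25003051757812, 204.75003051757812), (7.071067810058594, 16.263456344604492), 45.0) [539.4  -5.8  55. ]
side 5 [282.2 171.7] 55 ((282.50994873046875, 171.57000732421875), (5.232591152191162, 13.57645034790039), 81.8698959350586) [ 560.1 -178.7   55. ]
side rad px 8.96
```

View pics/c1.png

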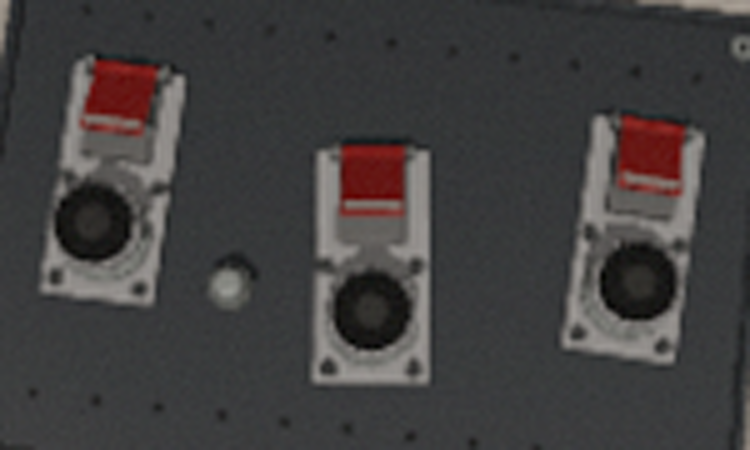

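The crop shows the pad centres at crop (93,221), (371,311), (638,281), which match the blobs. The hinge middles are at about (125,64), (375,147), (653,120). I'll shut the gripper while computing the moves.

Emit:
apply_moves --pt "0 0 0 0 0" --pt "0 0 0 0 0" --pt "0 0 0 0 0" --pt "0 0 0 0 0" --pt "0 0 0 0 0" --pt "0 0 0 0 0" --pt "0 0 0 0 0" --pt "0 0 0 0 0"

```text
time_s: 0.77
ee_pos: [228.8, -581.6, 304.0]
ee_rot: [0.982, 0.186, 0.0, 0.0]
contact_force: [0.7, 0.1, -0.7]
gripper_width: -0.001
grasp_force: 0.0
```

```bash
cat >>h.py <<'E'
from scipy.spatial.transform import Rotation as Ro
PAD=[np.array(p) for p in([499.5,157.3,88],[450.4,-12.5,88],[471.2,-173.6,88])]
def to(P):  # shift in the tool axes (m) that puts fingertips at P
    s=r.sense();R=Ro.from_quat(s["ee_rot"]).as_matrix()
    tip=s["ee_pos"]+R[:,2]*r.tips_ahead
    return (R.T@(np.array(P)-tip)/1000).round(4)
E
python3 - <<'E'
from h import *
s=r.sense();print(s["time_s"],r.tips_ahead,s["gripper_width"],s["ee_pos"],s["contact_force"])
for (u,v),p in zip([(200,182.6),(250,199.2),(305.6,193.8)],PAD):
    h=plane("top",(u,v),40);d=p-h;d[2]=0;L=np.hypot(*d[:2]);print(h,L,np.degrees(np.arctan2(-d[1],-d[0])),"tag25",h+d/L*20)
print(Ro.from_quat(s["ee_rot"]).as_matrix().round(3))
print(to([600,-250,200]),to(PAD[0]+[0,0,60]))
E
```

```text
0.7667 72.6 -0.0011210233856268248 [ 228.80818321 -581.6305164   303.95258355] [ 0.65292044  0.08211986 -0.69722045]
[607.02550723 146.48845783  40.        ] 108.06768318958363 -5.741714253238206 tag25 [587.12584731 148.48934132  40.        ]
[557.48910482 -13.85305506  40.        ] 107.09765230349522 -0.7238852136010816 tag25 [537.49070102 -13.60037818  40.        ]
[ 579.28794068 -190.29759358   40.        ] 109.37007155191002 -8.781723137195272 tag25 [ 559.52239803 -187.24418174   40.        ]
[[ 0.931  0.366  0.   ]
 [ 0.366 -0.931 -0.   ]
 [ 0.     0.    -1.   ]]
[ 0.4668 -0.1728  0.0313] [ 0.5224 -0.5886  0.0833]
```

Emit:
apply_moves --pt "0 0.04 -0.01 0 2" --pt "0 0.08 -0.03 0 4" --pt "0 0.12 -0.05 0 6" --pt "0 0.16 -0.07 0 8" --pt "0 0.2 -0.09 0 11" --pt "0 0.23 -0.11 0 13" --pt "0 0.26 -0.135 0 15" --pt "0 0.29 -0.16 0 17" --pt "0 0.32 -0.185 0 19" --pt "0 0.35 -0.21 0 21"

```text
time_s: 1.6
ee_pos: [478.6, -255.8, 304.1]
ee_rot: [1.0, 0.004, 0.0, -0.0]
contact_force: [0.0, 0.1, 0.5]
gripper_width: 0.0
grasp_force: 0.0
```

```bash
python3 -c "
from h import *
s=r.sense();print(s['ee_pos'],to(PAD[0]+[0,0,25]),s['contact_force'])
print(Ro.from_quat(s['ee_rot']).as_matrix().round(3))"
```

```text
[ 478.626692   -255.84643346  304.07752853] [ 0.0238 -0.413   0.1185] [0.02362524 0.06715735 0.4755855 ]
[[ 1.     0.007  0.001]
 [ 0.007 -1.     0.   ]
 [ 0.001 -0.    -1.   ]]
```

Emit:
apply_moves --pt "0 0.002 -0.04 0 0" --pt "0 0.004 -0.08 0 0" --pt "0 0.006 -0.12 0 0" --pt "0 0.008 -0.16 0 0" --pt "0 0.01 -0.2 0 0" --pt "0 0.012 -0.24 0 0" --pt "0 0.015 -0.28 0 0" --pt "0 0.018 -0.32 0 0" --pt "0 0.021 -0.36 0 0" --pt "0 0.024 -0.4 0 0"

```text
time_s: 2.43
ee_pos: [498.2, 144.2, 304.1]
ee_rot: [1.0, 0.004, 0.0, -0.0]
contact_force: [0.7, 0.5, 0.7]
gripper_width: -0.0
grasp_force: 0.0
```

Emit:
apply_moves --pt "0 0 -0.006 0.02 0" --pt "0 0 -0.012 0.05 0" --pt "0 0 -0.012 0.08 0" --pt "0 0 -0.012 0.1 0" --pt "0 0 -0.012 0.105 0" --pt "0 0 -0.012 0.105 0" --pt "0 0 -0.012 0.105 0" --pt "0 0 -0.012 0.105 0" --pt "0 0 -0.012 0.105 0"

```text
time_s: 3.18
ee_pos: [499.1, 154.2, 200.3]
ee_rot: [1.0, 0.004, 0.001, -0.0]
contact_force: [0.2, -0.1, -0.6]
gripper_width: -0.006
grasp_force: 0.0
```

```bash
python3 -c "
from h import *
s=r.sense();print(s['ee_pos'],to(PAD[0]),s['contact_force'],s['joint_torque'])
for n in('top','side'):
  q=r.read_camera(n)[:,:,::-1];t=proj(n,PAD[0]).astype(int);a=q[t[1]-50:t[1]+50,t[0]-65:t[0]+65];cv2.imwrite(f'pics/{n}1.png',cv2.resize(a,None,fx=3,fy=3,interpolation=2))
cv2.imwrite('pics/j1.png',cv2.hconcat([cv2.imread('pics/top1.png'),cv2.imread('pics/side1.png')]))
"
```

```text
[499.11005504 154.23345322 200.29163479] [ 0.0001 -0.003   0.0397] [ 0.22015955 -0.13381641 -0.63828569] [-2.78274016e-02 -4.78436852e+01  1.35228943e+00 -8.85479361e+00
  5.20144371e-03 -7.90146405e-04  1.04260739e-04]
```

View pics/j1.png

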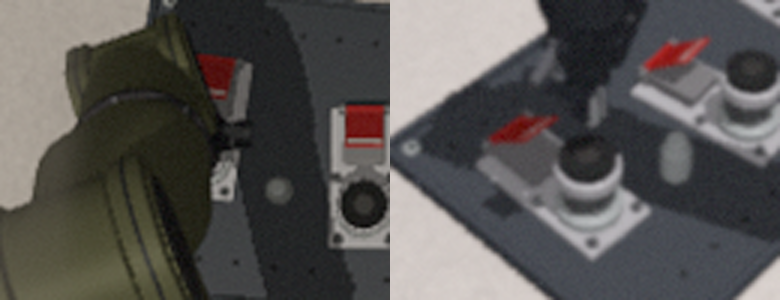

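In the side crop the shut fingertips hang right above the left pad, whose top is at (588,150), so the localisation holds. Next I press it.

Emit:
apply_moves --pt "0 0 -0.003 0.012 0" --pt "0 0 -0.003 0.024 0" --pt "0 0 -0.003 0.032 0" --pt "0 0 -0.003 0.034 0" --pt "0 0 -0.003 0.034 0" --pt "0 0 -0.003 0.034 0"

```text
time_s: 3.78
ee_pos: [498.4, 157.1, 165.2]
ee_rot: [1.0, 0.004, 0.0, 0.0]
contact_force: [-0.7, 0.8, -0.4]
gripper_width: -0.002
grasp_force: 0.0
```

```bash
cat >>h.py <<'E'
def feel(n=8):
    F=[];Z=[];T=[]
    for i in range(n):
        r.read_camera("side");s=r.sense();F.append(s["contact_force"]);Z.append(s["ee_pos"]-[0,0,r.tips_ahead])
    print(s["time_s"],"tip",np.mean(Z,0).round(2),"F",np.mean(F,0).round(2),"sd",np.std(F,0).round(2))
E
python3 -c "
from h import *
feel()"
```

```text
4.1833 tip [498.44 157.14  92.69] F [0.09 0.17 0.24] sd [0.4  0.2  0.26]
```

Emit:
apply_moves --pt "0 0 0 0.002 0" --pt "0 0 0 0.004 0" --pt "0 0 0 0.006 0" --pt "0 0 0 0.008 0" --pt "0 0 0 0.0095 0" --pt "0 0 0 0.0095 0" --pt "0 0 0 0.0095 0"

```text
time_s: 4.77
ee_pos: [498.2, 157.1, 155.4]
ee_rot: [1.0, 0.004, -0.0, 0.0]
contact_force: [-0.5, -0.4, 2.6]
gripper_width: -0.001
grasp_force: 1.5
```

```bash
python3 -c "
from h import *
feel()"
```

```text
5.1667 tip [498.21 157.11  82.88] F [-0.5   0.1   2.88] sd [0.5  0.52 0.56]
```

Emit:
apply_moves --pt "0 0 0 0.001 0" --pt "0 0 0 0.001 0" --pt "0 0 0 0.001 0"

```text
time_s: 5.42
ee_pos: [498.2, 157.1, 154.4]
ee_rot: [1.0, 0.004, 0.0, 0.0]
contact_force: [-0.8, 0.7, 3.5]
gripper_width: -0.002
grasp_force: 1.9
```

```bash
python3 -c "
from h import *
feel(10)"
```

```text
5.9167 tip [498.21 157.12  81.79] F [-0.48 -0.2   3.99] sd [0.4  0.39 0.28]
```

Emit:
apply_moves --pt "0 0 0 -0.004 0" --pt "0 0 0 -0.012 0" --pt "0 0 0 -0.03 0" --pt "0 0 0 -0.055 0" --pt "0 0 0 -0.07 0" --pt "0 0 0 -0.07 0"

```text
time_s: 6.42
ee_pos: [499.6, 157.5, 227.5]
ee_rot: [1.0, 0.004, 0.003, -0.001]
contact_force: [-1.0, -0.1, -0.2]
gripper_width: 0.002
grasp_force: 0.0
```

```bash
python3 -c "
from h import *
print(to(PAD[1]+[0,0,40]))"
```

```text
[-0.0511  0.1698  0.0263]
```

Emit:
apply_moves --pt "0 -0.01 0.035 0 0" --pt "0 -0.02 0.07 0 0" --pt "0 -0.03 0.105 0 0" --pt "0 -0.043 0.145 0 0" --pt "0 -0.051 0.17 0 0" --pt "0 -0.051 0.17 0 0" --pt "0 -0.051 0.17 0.025 0" --pt "0 -0.051 0.17 0.05 0" --pt "0 -0.051 0.17 0.06 0" --pt "0 -0.051 0.17 0.06 0"

```text
time_s: 7.25
ee_pos: [447.5, -12.8, 162.3]
ee_rot: [1.0, 0.004, -0.002, -0.0]
contact_force: [0.5, 0.4, 0.2]
gripper_width: -0.001
grasp_force: 0.0
```

```bash
python3 -c "
from h import *
feel(4);print(to(PAD[1]))"
```

```text
7.45 tip [448.59 -12.97  91.72] F [ 0.36 -0.32 -0.16] sd [0.25 0.44 0.68]
[ 0.0013 -0.0005  0.0044]
```

Emit:
apply_moves --pt "0 0.001 0 0.002 0" --pt "0 0.001 0 0.004 0" --pt "0 0.001 0 0.006 0" --pt "0 0.001 0 0.008 0" --pt "0 0.001 0 0.0095 0" --pt "0 0.001 0 0.0095 0" --pt "0 0.001 0 0.0095 0"

```text
time_s: 8.03
ee_pos: [450.2, -13.2, 155.5]
ee_rot: [1.0, 0.004, 0.001, -0.0]
contact_force: [-1.0, -0.0, 9.5]
gripper_width: 0.001
grasp_force: 4.8
```

```bash
python3 -c "
from h import *
feel(10)"
```

```text
8.5333 tip [450.23 -13.23  82.96] F [-0.26  0.52  9.3 ] sd [0.46 0.5  0.57]
```

Emit:
apply_moves --pt "0 0 0 -0.004 0" --pt "0 0 0 -0.012 0" --pt "0 0 0 -0.03 0" --pt "0 0 0 -0.055 0" --pt "0 0 0 -0.07 0" --pt "0 0 0 -0.07 0"

```text
time_s: 9.03
ee_pos: [450.5, -13.4, 227.5]
ee_rot: [1.0, 0.004, 0.002, -0.0]
contact_force: [0.8, -0.5, -0.7]
gripper_width: -0.003
grasp_force: 0.0
```

```bash
python3 -c "
from h import *
print(to(PAD[2]+[0,0,5]))"
```

```text
[0.0188 0.1604 0.062 ]
```

Emit:
apply_moves --pt "0 0.004 0.035 0 0" --pt "0 0.008 0.07 0 0" --pt "0 0.012 0.105 0 0" --pt "0 0.016 0.14 0 0" --pt "0 0.02 0.16 0 0" --pt "0 0.02 0.16 0 0" --pt "0 0.02 0.16 0.025 0" --pt "0 0.02 0.16 0.05 0" --pt "0 0.02 0.16 0.06 0" --pt "0 0.02 0.16 0.06 0"

```text
time_s: 9.87
ee_pos: [469.3, -171.9, 162.7]
ee_rot: [1.0, 0.005, -0.003, -0.001]
contact_force: [0.8, 0.4, -0.1]
gripper_width: 0.005
grasp_force: 0.0
```

```bash
python3 -c "
from h import *
feel(4);print(to(PAD[2]))"
```

```text
10.0667 tip [ 470.89 -172.65   92.43] F [0.14 0.21 0.37] sd [0.55 0.27 0.33]
[-0.0004  0.0006  0.0052]
```

Emit:
apply_moves --pt "0 0 0 0.002 0" --pt "0 0 0 0.004 0" --pt "0 0 0 0.006 0" --pt "0 0 0 0.008 0" --pt "0 0 0 0.0095 0" --pt "0 0 0 0.0095 0" --pt "0 0 0 0.0095 0"

```text
time_s: 10.65
ee_pos: [471.3, -173.2, 155.8]
ee_rot: [1.0, 0.004, 0.001, 0.0]
contact_force: [0.4, 0.1, 6.2]
gripper_width: -0.0
grasp_force: 3.1
```

```bash
python3 -c "
from h import *
feel(10)"
```

```text
11.15 tip [ 471.32 -173.22   83.22] F [-0.55  0.25  6.06] sd [0.63 0.54 0.43]
```

The left mount is softest: 2.9 N at the depth where the middle gave 9.3 N and the right 6.1 N. I'll press the right pad slightly more, then lift and go to the left tag.

Emit:
apply_moves --pt "0 0 0 0.0006 0" --pt "0 0 0 0.0006 0" --pt "0 0 0 -0.004 0" --pt "0 0 0 -0.012 0" --pt "0 0 0 -0.03 0" --pt "0 0 0 -0.055 0" --pt "0 0 0 -0.08 0" --pt "0 0 0 -0.08 0"

```text
time_s: 11.82
ee_pos: [472.5, -173.7, 239.4]
ee_rot: [1.0, 0.004, 0.003, 0.001]
contact_force: [0.7, -0.9, 0.8]
gripper_width: 0.005
grasp_force: 0.0
```

Emit:
apply_moves --pt "0 0.012 -0.035 0 0" --pt "0 0.025 -0.07 0 0" --pt "0 0.038 -0.105 0 0" --pt "0 0.05 -0.14 0 0" --pt "0 0.062 -0.175 0 0" --pt "0 0.074 -0.21 0 0" --pt "0 0.086 -0.245 0 0" --pt "0 0.1 -0.28 0 0" --pt "0 0.114 -0.32 0 0" --pt "0 0.114 -0.32 0 0"

```text
time_s: 12.65
ee_pos: [583.3, 159.5, 235.4]
ee_rot: [1.0, 0.01, 0.002, -0.005]
contact_force: [0.3, 1.9, 0.8]
gripper_width: 0.003
grasp_force: 0.0
```

```bash
python3 -c "
from h import *
feel(3);print(to([585,148.8,95]))"
```

```text
12.8 tip [581.89 151.07 162.35] F [-0.29 -0.59 -0.36] sd [0.41 0.78 0.09]
[ 0.0036 -0.001   0.0673]
```

Emit:
apply_moves --pt "0 0.002 0 0.03 2" --pt "0 0.002 0 0.055 4" --pt "0 0.002 0 0.067 6" --pt "0 0.002 0 0.067 6" --pt "0 0.002 0 0.067 6" --pt "0 0.002 0 0.067 6"

```text
time_s: 13.3
ee_pos: [585.0, 147.2, 169.6]
ee_rot: [0.999, -0.048, 0.001, -0.0]
contact_force: [-0.4, -0.0, 0.5]
gripper_width: 0.0
grasp_force: 0.0
```

```bash
python3 -c "
from h import *
feel(3);print(to([585,148.8,40]))
for n in('top','side'):
  q=r.read_camera(n)[:,:,::-1];t=proj(n,[585,149,55]).astype(int);a=q[t[1]-50:t[1]+50,t[0]-65:t[0]+65];cv2.imwrite(f'pics/{n}2.png',cv2.resize(a,None,fx=3,fy=3,interpolation=2))
cv2.imwrite('pics/j2.png',cv2.hconcat([cv2.imread('pics/top2.png'),cv2.imread('pics/side2.png')]))
"
```

```text
13.45 tip [585.1  147.68  97.21] F [0.32 0.58 0.18] sd [0.73 0.32 0.2 ]
[-0.0004 -0.0009  0.0572]
```

View pics/j2.png

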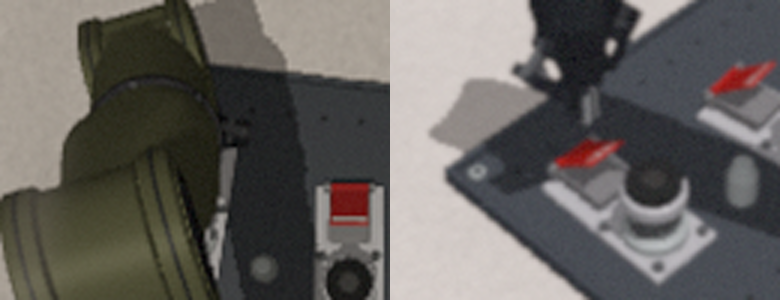

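The side crop shows the fingertips at (592,118), right above the left tag at (588,153). I'll push straight down.

Emit:
apply_moves --pt "0 0 -0.001 0.008 0" --pt "0 0 -0.001 0.016 0" --pt "0 0 -0.001 0.024 0" --pt "0 0 -0.001 0.032 0" --pt "0 0 -0.001 0.04 0" --pt "0 0 -0.001 0.046 0" --pt "0 0 -0.001 0.051 0" --pt "0 0 -0.001 0.054 0" --pt "0 0 -0.001 0.054 0" --pt "0 0 -0.001 0.054 0"

```text
time_s: 14.38
ee_pos: [584.5, 148.8, 114.2]
ee_rot: [0.999, -0.048, 0.0, 0.0]
contact_force: [0.5, 0.7, 0.3]
gripper_width: 0.001
grasp_force: 0.0
```

```bash
python3 -c "
from h import *
feel(4)"
```

```text
14.5833 tip [584.72 148.81  42.04] F [-0.07  0.18 -0.01] sd [0.53 0.36 0.45]
```

Emit:
apply_moves --pt "0 0 0 0.001 0" --pt "0 0 0 0.002 0" --pt "0 0 0 0.003 0" --pt "0 0 0 0.003 0" --pt "0 0 0 0.003 0"

```text
time_s: 15.0
ee_pos: [584.6, 148.8, 112.2]
ee_rot: [0.999, -0.048, 0.0, -0.0]
contact_force: [-1.4, -0.1, 6.0]
gripper_width: -0.001
grasp_force: 3.3
```

```bash
python3 -c "
from h import *
feel(4)"
```

```text
15.2 tip [584.6  148.87  39.61] F [-1.09 -0.4   6.46] sd [0.38 0.27 0.12]
```

Emit:
apply_moves --pt "0 0 0 0.001 0" --pt "0 0 0 0.001 0" --pt "0 0 0 0.001 0"

```text
time_s: 15.45
ee_pos: [584.6, 148.9, 112.1]
ee_rot: [0.999, -0.048, 0.0, -0.0]
contact_force: [-3.8, -0.9, 14.4]
gripper_width: -0.002
grasp_force: 6.9
```

Emit:
apply_moves --pt "0 0 0 -0.003 0" --pt "0 0 0 -0.01 0" --pt "0 0 0 -0.03 0" --pt "0 0 0 -0.06 0" --pt "0 0 0 -0.1 0" --pt "0 0 0 -0.14 0" --pt "0 0 0 -0.16 0" --pt "0 0 0 -0.16 0"

```text
time_s: 16.12
ee_pos: [587.0, 149.4, 276.0]
ee_rot: [0.999, -0.048, 0.005, -0.002]
contact_force: [-0.1, 0.9, -0.3]
gripper_width: 0.001
grasp_force: 0.0
```

```bash
python3 -c "
from h import *
feel(3)
q=r.read_camera('side')[:,:,::-1][140:290,150:350];cv2.imwrite('pics/s3.png',cv2.resize(q,None,fx=4,fy=4,interpolation=2))
"
```

```text
16.2667 tip [584.66 148.88 198.83] F [-0.6   0.44 -0.97] sd [0.01 0.36 0.44]
```

View pics/s3.png

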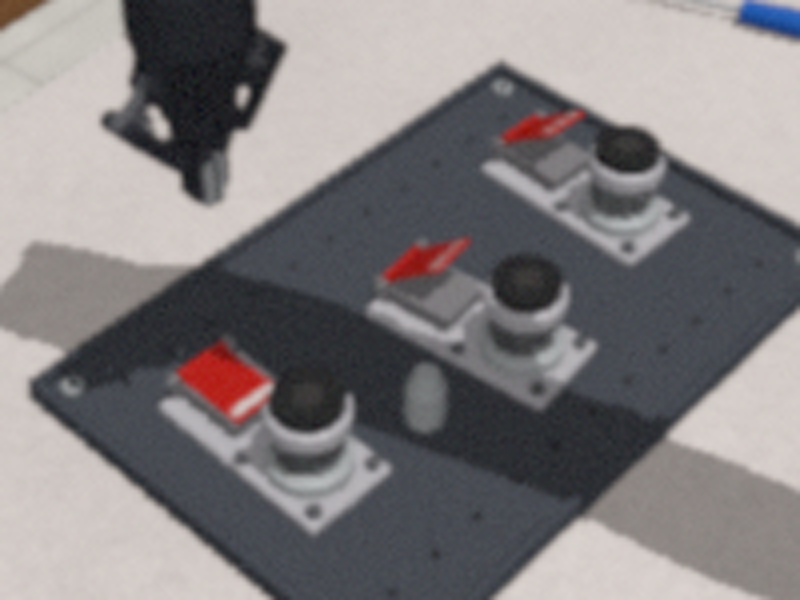

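The left tag at (222,382) lies flat on its block. The other two tags, at (540,127) and (425,262), are still up, the objective stands undisturbed at (425,398), and the gripper is clear.

```bash
python3 -c "
from station import r
print(r.close_job())"
```

```text
the job is handed in; nothing more can be done
None
```

I pressed the three pads from left to right, found the left mount softest (about 2.9 N at roughly 5 mm, against 9.3 N for the middle and 6.1 N for the right), pushed its red tag flat, left the other two up, and handed the job in at about 16 s.

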